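# Lay the slate serving boards from the stacks

## Robot

A 7-joint arm with a two-finger parallel gripper is mounted at the origin on the work surface. World frame = base frame: x ahead of the robot, y to its left, z up, the work surface at z = 0. Lengths are in m, angles in rad, forces in N, time in s.
With the tool pointing down it reaches from about 0.425 to 0.925 m from the base axis. Payload 6.8 kg.
Tool frame: the origin (TCP) lies between the finger pads; the fingertips stand r.tips_ahead ahead of it and the grasp point (between the pads) lies 5 mm behind it (r.tips_ahead is the distance from the TCP to the fingertips, in m); z points along the fingers, y is the line along which they close (so a half turn about z gives the same grasp; the last joint's range is limited). The gripper opens to 85 mm and grips with 20 to 120 N. Pads are 22 mm wide; open, the fingers measure 114 mm over their backs; the gripper's body (76 mm by 85 mm) begins 54 mm behind the grasp point. The pads swing forward as they close: fully open they stand 13 mm farther back than shut.
Start: joints at [-0.108, 0.477, 0.022, 1.555, -0.011, 1.109, -0.083], TCP at [0.675, 0, 0.245] pointing down, gripper open.
Joint ranges: [-2.96, 2.96], [-0.34, 2.1], [-1.41, 1.46], [0.24, 2.44], [-1.37, 4.51], [0.17, 1.92], [-2.96, 2.96]. Speed limits (rad/s): [2.39, 2.39, 3.14, 3.14, 3.14, 3.14, 3.14].

## Interface

Orientations are given as a rotation vector (axis times angle).
In Python, from bench import r gives the robot as it stands.
- The arm moves only by the tool move_arm, never from a script. Its argument "rows" is one flat list of numbers, 4 for each row, row after row: the shift along the tool's x, y, z in cm, then the turn about the tool's z in degrees. In form: [tx, ty, tz, twist, tx, ty, tz, twist, ...]. A call has 1 to 10 rows; each row is the pose to reach, as a shift and turn from the pose commanded when the call began, along the tool's axes at that moment; what a row does not reach only later rows make up. A row lasts 1/8 s, in which the tool goes at most 62.5 mm and 10.7 degrees, less where a joint would pass 70% of its speed; a pose out of reach is approached as far as the arm can. A call with a gripper value outside its range is refused whole. "fingers" is the opening, from 0 (shut) to 1 (fully open), set as the call begins (left out, the last holds). The fingers move at their own pace and stop on an object; "newtons" is the grip in N (left out, the last holds). Time passes only in rows, so rows that repeat a pose let the fingers close. It gives the time, the measured TCP pose, the force, the opening and the grip force at its end, in the units of the state.
- r.get_obs(): the state, without advancing time (a new reading comes with each control period).
- r.grab_frame(name): name is "scene" or "side" or "wrist"; returns the picture (480x640x3 uint8, blue, green, red); there is no depth.
- r.camera_params(name): a dict with "fx", "fy", "cx", "cy" (pixels), "world_from_camera" (4x4, takes a point from camera to world coordinates). Camera axes: x right, y down, z forward; pixel columns grow to the right and rows downward; lengths in m; the calibration is good to about 2 mm. A picture is of the moment at which its call begins: read the wrist's pose just before it. camera_params takes no time and is no camera call; for the wrist camera it gives the pose at the moment of the call.
- r.hand_in(): hands the job in; it is judged then, once.
The state is a dict: "clock": time; "joints": joint angles; "qvel": joint speeds; "tau": joint torques, N m; "tcp_pos": TCP position; "orientation": TCP orientation; "contact_force": force on the tool from outside, world axes, zero at the start; "moment": the same for the moment, N m; "grip_width": finger opening in m; "gripper_force": force on a finger pad.
Only numpy, scipy, OpenCV 4.12 (cv2) and the standard library are available. Lean on these libraries where they do the work, as an engineer would, in place of code of your own. Each camera call takes 0.05 s, during which the arm holds its last target. There are 200 camera calls.

## Task

Lay the banquet table: take the two dark slate serving boards out of the stacks on the marble slab and lay one flat on each green place mat, centred and lined up lengthwise with the mat. The oak board that covers one of the slates must end up stacked squarely on top of one of the other two oak boards on the slab; leave those two bottom boards where they are, and do not push or tip the bottle, vase, glasses, candles and pepper mill standing around.

Things in the scene. Friction and masses are not known exactly. Their poses are not given: they have to be found in the camera images.
- slate_1: near-black slate serving board, 168 x 62 x 16 mm (x, y, z), origin at the centre of its underside, x along its length. At the start it is the second board up of one of the two stacks on the marble slab; this one has oak_1 lying on it (same look as slate_2)
- slate_2: near-black slate serving board, 168 x 62 x 16 mm (x, y, z), origin at the centre of its underside, x along its length. At the start it is the second board up of one of the two stacks on the marble slab; this one is on top of its stack (same look as slate_1)
- oak_1: pale oak serving board, 168 x 62 x 16 mm (x, y, z), origin at the centre of its underside, x along its length. At the start it lies on slate_1 as the third board up
- oak_2: pale oak serving board, 168 x 62 x 16 mm (x, y, z), origin at the centre of its underside, x along its length. Bottom board of the stack in bay_a
- oak_3: pale oak serving board, 168 x 62 x 16 mm (x, y, z), origin at the centre of its underside, x along its length. Bottom board of the stack in bay_b
- slab: fixed square white marble slab 190 x 190 x 12 mm carrying the two stacks side by side, boards lengthwise along its x; origin at the centre of its underside
- bay_a (a point): centre of the stack place on the slab's top face at its +y half (58 mm from its centre)
- bay_b (a point): centre of the stack place on the slab's top face at its -y half (58 mm from its centre)
- mat_a: fixed green place mat 200 x 104 x 4 mm with a thin cream border line, x along its length; origin at the centre of its underside
- mat_b: a second fixed green place mat, the same as mat_a
- wine_bottle: dark wine bottle, radius 37, height 300 mm; starts standing; bystander, origin at the centre of its underside
- rose_vase: glass vase with two roses, radius 36, height 230 mm in all; starts standing; bystander, origin at the centre of its underside
- wine_glass: stemmed wine glass, radius 37, height 170 mm; starts standing; bystander, origin at the centre of its underside
- flute_glass: champagne flute, foot radius 33, height 205 mm; starts standing; bystander, origin at the centre of its underside
- tealight: amber glass candle holder, radius 30, height 85 mm; starts standing; bystander, origin at the centre of its underside
- tumbler: glass tumbler, radius 30, height 90 mm; starts standing; bystander, origin at the centre of its underside
- candlestick: brass candlestick with cream candle, foot radius 38, candle radius 10, height 210 mm; starts standing; bystander, origin at the centre of its underside
- pepper_mill: dark wooden pepper mill, radius 27, height 150 mm; starts standing; bystander, origin at the centre of its underside
Mind the look-alikes: they are no part of the job. What is shaped like the oak_3 but orange is not meant.

How it is judged:
By the outcome, as a careful person would: the job done as asked, in the order asked, and still so for the second after the job is handed in, with the robot touching nothing.
It also fails if it takes over 70 s, if anything falls off the work surface, if the arm or the gripper's body presses on something with over 40 N, if the wrist force passes 120 N, or if a joint passes its speed limit or range.

## Working session

There is one attempt and no reset: what is moved stays moved. The work goes in short steps, Python scripts to look and compute and a tool call to move; the robot and the scene stay as the last step left them, time stands still between calls to the robot, and variables do not carry over. Pictures are saved under pics/ and viewed, at most 10 in all, crops included, and the job is handed in when it is done.

Besides the shell and the picture viewer there is one more tool, called as name(argument=value, ...) on one line, values as JSON. move_arm: Moves the arm, as the interface text tells. Its arguments: {"type":"object","properties":{"rows":{"type":"array"},"fingers":{"type":"number"},"newtons":{"type":"number"}},"required":["rows"]}

```bash
mkdir -p pics; python3 - <<'E'
from bench import r
import cv2,numpy as np
for n in("scene","side","wrist"):
    p=r.camera_params(n); f=r.grab_frame(n); cv2.imwrite(f"pics/{n}0.png",f)
    print(n,p["fx"],p["fy"],p["cx"],p["cy"]); print(np.round(p["world_from_camera"],4).tolist())
o=r.get_obs(); print({k:np.round(v,3).tolist() for k,v in o.items()}, r.tips_ahead)
E
```

```text
scene 459.5974020492713 459.5974020492713 317.0675671398866 238.85753008844648
[[0.7819, 0.3358, -0.5252, 1.1482], [0.6234, -0.4091, 0.6664, -0.826], [0.0089, -0.8484, -0.5292, 0.7405], [0.0, 0.0, 0.0, 1.0]]
side 609.5345775904474 609.5345775904474 320.50904911975556 234.84495320623003
[[0.8068, -0.3149, 0.5, -0.1517], [-0.5908, -0.4153, 0.6917, -0.8698], [-0.0102, -0.8534, -0.5211, 0.7129], [0.0, 0.0, 0.0, 1.0]]
wrist 366.4784842028863 366.4784842028863 325.9877894896384 243.0551703684325
[[1.0, 0.0006, -0.0022, 0.6739], [-0.0, -0.9646, -0.2638, 0.0666], [-0.0023, 0.2638, -0.9646, 0.3739], [0.0, 0.0, 0.0, 1.0]]
{'clock': 0.15, 'joints': [-0.108, 0.478, 0.022, 1.556, -0.012, 1.109, -0.083], 'qvel': [-0.0, -0.003, 0.002, -0.005, 0.001, -0.001, -0.002], 'tau': [0.002, -59.692, 1.609, -28.149, 0.013, 0.007, 0.0], 'tcp_pos': [0.675, -0.0, 0.245], 'orientation': [-2.221, -2.221, 0.002], 'contact_force': [-0.834, -0.547, 0.396], 'moment': [0.016, 0.035, 0.059], 'gripper_force': 0.0, 'grip_width': 0.085} 0.014
```

View pics/scene0.png

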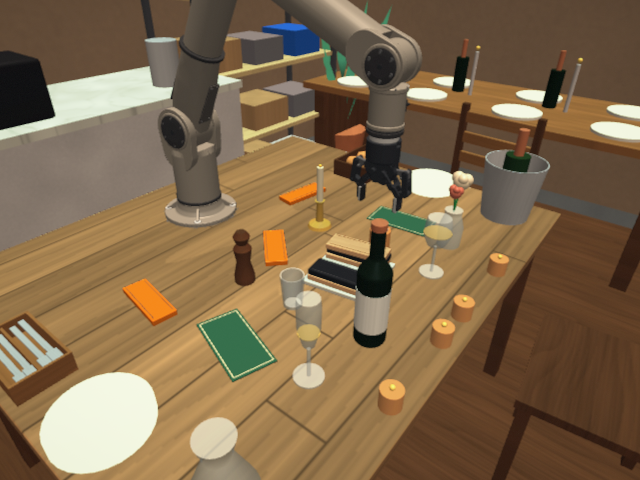

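View pics/side0.png

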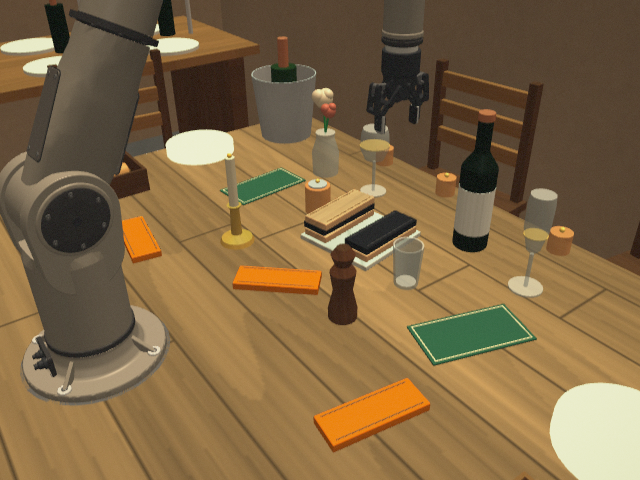

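View pics/wrist0.png

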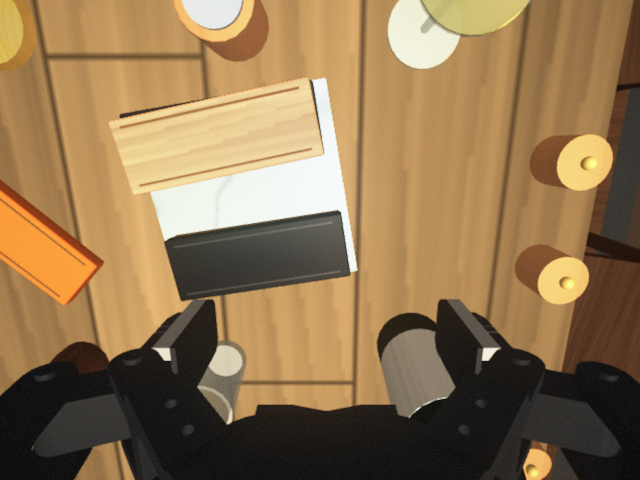

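The wrist view shows the oak-topped stack (oak_1 at about 215,135) and the bare slate (slate_2 at about 260,255) on the slab. The orange boards (40,245 in the wrist view; three in the side view) are look-alikes and not meant. The mats are green: (264,186) and (471,332) in side, (400,220) and (236,342) in scene.

```bash
cat > h.py <<'E'
import cv2,numpy as np
from bench import r
def proj(n,uv,z,p=None):
    p=p or r.camera_params(n); T=np.array(p["world_from_camera"])
    uv=np.atleast_2d(uv).astype(float)
    d=np.c_[(uv[:,0]-p["cx"])/p["fx"],(uv[:,1]-p["cy"])/p["fy"],np.ones(len(uv))]@T[:3,:3].T
    return T[:3,3]+d*((z-T[2,3])/d[:,2])[:,None]
def rects(n,f,lo,hi,z,amin=400,p=None):
    """blobs in HSV range -> centre, yaw deg, size of the min-area rect at height z"""
    m=cv2.inRange(cv2.cvtColor(f,cv2.COLOR_BGR2HSV),lo,hi)
    m=cv2.morphologyEx(m,cv2.MORPH_CLOSE,np.ones((5,5)))
    out=[]
    for c in cv2.findContours(m,cv2.RETR_EXTERNAL,cv2.CHAIN_APPROX_NONE)[0]:
        if cv2.contourArea(c)<amin: continue
        w=proj(n,c[:,0,:],z,p)[:,:2]
        (cx,cy),(a,b),t=cv2.minAreaRect((w*1000).astype(np.float32))
        if a<b: a,b,t=b,a,t+90
        t=(t+90)%180-90
        out.append((np.round([cx,cy,t,a,b],1).tolist(),np.round(c[:,0,:].mean(0)).tolist()))
    return out
E
python3 - <<'E'
from h import *
s=cv2.imread("pics/side0.png");c=cv2.imread("pics/scene0.png");w=cv2.imread("pics/wrist0.png")
G=((65,80,30),(95,255,255))
print("mat side",rects("side",s,*G,.004)); print("mat scene",rects("scene",c,*G,.004))
print("dark wrist z.044",rects("wrist",w,(0,0,0),(180,255,62),.044))
for n,u in dict(bottle=(472,240),vase=(325,170),glass=(373,190),flute=(526,287),tumbler=(406,280),candle=(237,238),mill=(342,315),tealight=(317,212),grey=(540,230),t2=(446,190),t3=(560,247)).items(): print(n,np.round(proj("side",u,0)[0,:2],3))
for n,u in dict(bottle=(370,337),vase=(450,240),glass=(431,271),flute=(309,376),tumbler=(293,300),candle=(320,224),mill=(244,280),grey=(309,330)).items(): print("sc",n,np.round(proj("scene",u,0)[0,:2],3))
# wrist clicks of board top corners
print("oak1",np.round(proj("wrist",[(110,123),(310,79),(323,153),(135,193)],.060)[:,:2],3).tolist())
print("slate2",np.round(proj("wrist",[(166,239),(340,211),(350,275),(182,299)],.044)[:,:2],3).tolist())
print("slab",np.round(proj("wrist",[(326,79),(357,269)],.012)[:,:2],3).tolist())
E
```

```text
mat side [([543.4, -355.8, -18.1, 198.8, 100.6], [470.0, 335.0]), ([555.8, 356.1, 5.3, 194.6, 94.9], [268.0, 186.0])]
mat scene [([545.9, -352.9, -18.0, 195.3, 101.5], [237.0, 344.0]), ([559.1, 361.4, 5.1, 186.1, 92.7], [401.0, 221.0])]
dark wrist z.044 [([664.8, -149.9, 0.1, 724.3, 302.0], [311.0, 373.0]), ([927.2, 32.0, -77.3, 163.0, 49.4], [622.0, 181.0])]
bottle [ 0.785 -0.143]
vase [0.742 0.342]
glass [0.768 0.173]
flute [ 0.737 -0.325]
tumbler [ 0.566 -0.166]
candle [0.376 0.178]
mill [ 0.396 -0.176]
tealight [0.588 0.166]
grey [ 0.94  -0.206]
t2 [0.916 0.06 ]
t3 [ 0.914 -0.276]
sc bottle [ 0.769 -0.147]
sc vase [0.731 0.358]
sc glass [0.759 0.174]
sc flute [ 0.733 -0.321]
sc tumbler [ 0.547 -0.158]
sc candle [0.364 0.183]
sc mill [ 0.392 -0.178]
sc grey [ 0.647 -0.216]
oak1 [[0.497, 0.082], [0.661, 0.115], [0.671, 0.058], [0.51, 0.025]]
slate2 [[0.524, -0.02], [0.686, 0.007], [0.696, -0.055], [0.533, -0.08]]
slab [[0.673, 0.123], [0.706, -0.061]]
```

move_arm(rows=[0.3,-0.8,-0.9,-10,0.6,-1.6,-1.8,-20,0.9,-2.4,-2.7,-30,1.2,-3.2,-3.6,-40,1.5,-4,-4.5,-50,1.8,-4.8,-5.4,-60,2.1,-5.6,-6.3,-70,2.4,-6.4,-7.2,-80,2.7,-7,-8.1,-90,3,-7.5,-8.5,-100])

```text
clock: 1.4
tcp_pos: [0.5998, 0.0301, 0.3306]
orientation: [-0.283, 3.129, -0.0]
contact_force: [0.2, 0.3, -0.1]
grip_width: 0.0854
gripper_force: 0.0
```

move_arm(rows=[0,0,0,0,0,0,0,0])

```text
clock: 1.65
tcp_pos: [0.6, 0.0297, 0.3299]
orientation: [0.268, -3.13, 0.0]
contact_force: [0.3, -0.6, -0.6]
grip_width: 0.0853
gripper_force: 0.0
```

```bash
python3 - <<'E'
from h import *
np.save("p1.npy",r.camera_params("wrist"),allow_pickle=True)
f=r.grab_frame("wrist"); cv2.imwrite("pics/w1.png",f)
o=r.get_obs(); print(o["clock"],o["tcp_pos"],o["orientation"],o["joints"])
E
```

```text
1.7 [0.60002213 0.02967301 0.32985415] [ 2.68834475e-01 -3.12945411e+00  1.80232157e-04] [ 0.10370107  0.31005361 -0.32840653  1.61695042  0.10455033  1.23253625
  1.49723918]
```

View pics/w1.png

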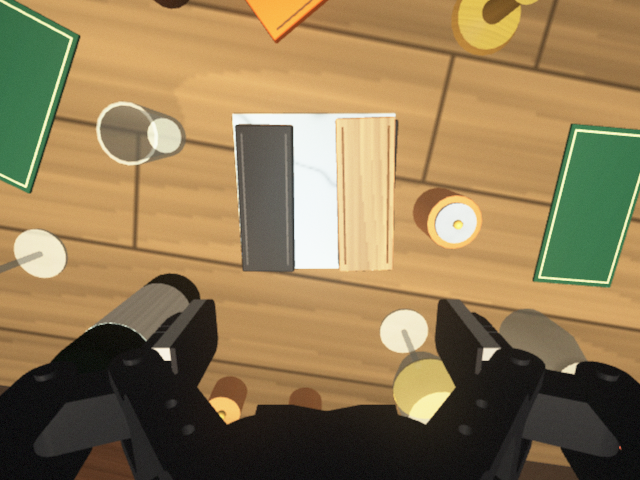

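The wrist picture shows slate_2 at about (266,198), oak_1 over slate_1 at (366,195), the slab's corners at (233,113)–(394,270), the tealight at (455,222), tumbler at (165,135), and the mats at the left and right edges. An orange board at (285,10) is a look-alike and is ignored. I'll confirm this in one enlarged crop.

```bash
python3 - <<'E'
from h import *
f=cv2.imread("pics/w1.png"); cv2.imwrite("pics/c1.png",cv2.resize(f[105:285,220:420],None,fx=3.3,fy=3.3,interpolation=cv2.INTER_CUBIC))
p=np.load("p1.npy",allow_pickle=True).item()
print("slate2",[x for x in rects("wrist",f,(0,0,0),(180,255,75),.044,2000,p) if 230<x[1][0]<330])
for n,u,z in(("tealight base",(455,222),.085),("tumbler rim",(126,133),.09),("tumbler foot",(165,135),0),("glass foot",(404,331),0),("flute foot",(40,253),0),("candle foot",(487,20),0)): print(n,np.round(proj("wrist",u,z,p)[0,:2],3))
print("slab",np.round(proj("wrist",[(233,113),(395,113),(242,270),(396,268)],.012,p)[:,:2],4).tolist())
print("mata",np.round(proj("wrist",[(573,125),(640,130),(609,286),(535,281)],.004,p)[:,:2],4).tolist())
print("matb",np.round(proj("wrist",[(79,36),(30,191)],.004,p)[:,:2],4).tolist())
E
```

```text
slate2 [([853.2, 64.1, -80.2, 910.2, 277.3], [317.0, 408.0])]
tealight base [0.589 0.164]
tumbler rim [ 0.557 -0.174]
tumbler foot [ 0.557 -0.174]
glass foot [0.763 0.168]
flute foot [ 0.734 -0.327]
candle foot [0.372 0.173]
slab [[0.5185, -0.0932], [0.4867, 0.091], [0.7075, -0.0618], [0.671, 0.1336]]
mata [[0.4632, 0.303], [0.4551, 0.3834], [0.65, 0.4205], [0.66, 0.3212]]
matb [[0.4665, -0.2731], [0.6521, -0.3337]]
```

View pics/c1.png

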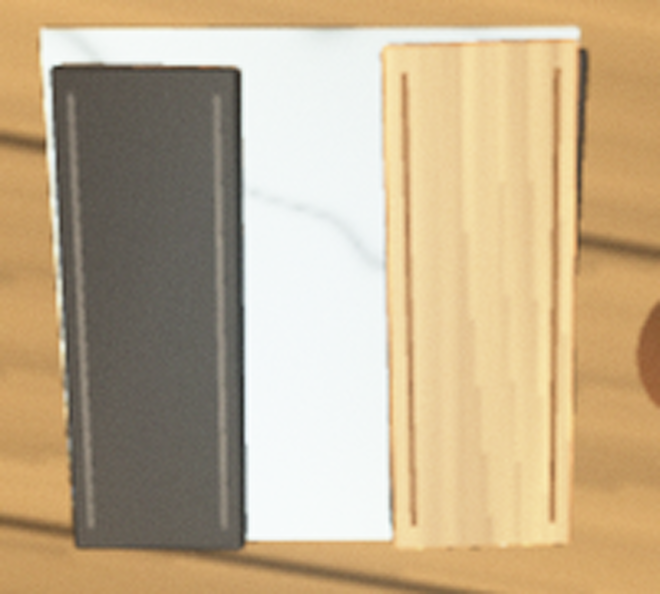

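The crop confirms slate_2, with corners at crop (54,66), (241,68), (243,548), (76,549). oak_1, pale rather than orange, has corners at (383,46), (579,42), (570,545), (396,549), with a sliver of slate_1 showing at its right. Next I'll work out the poses.

```bash
cat >> h.py <<'E'
def board(n,uv,z,p=None,half=None):
    w=proj(n,uv,z,p)[:,:2]; (c,s,t)=cv2.minAreaRect((w*1000).astype(np.float32))
    a,b=s
    e=w[2]-w[1]+w[3]-w[0]   # uv order: near-left, near-right, far-right, far-left (image top->bottom = board length)
    return np.round([*(w.mean(0)*1000),np.degrees(np.arctan2(e[1],e[0])),np.linalg.norm(e)*500,np.linalg.norm(w[1]-w[0]+w[2]-w[3])*500],1)
def go(tx,ty,tz,yaw):
    """shift (cm, tool axes) and twist (deg) from the present pose to put TCP at mm position, board yaw"""
    from scipy.spatial.transform import Rotation as R
    o=r.get_obs(); Q=R.from_rotvec(o["orientation"]).as_matrix()
    d=Q.T@(np.array([tx,ty,tz])/1000-o["tcp_pos"])*100
    now=np.degrees(np.arctan2(-Q[0,1],Q[1,1]))  # tool y = board width
    tw=-((yaw-now+90)%180-90)
    return np.round(d,2),round(tw,1),"yaw now",round(now,2)
E
python3 - <<'E'
from h import *
p=np.load("p1.npy",allow_pickle=True).item()
c=lambda a:np.array(a)/3.3+[220-.35,105-.35]
print("slate2",board("wrist",c([(54,66),(240,68),(242,548),(76,549)]),.044,p))
print("oak1",board("wrist",c([(385,46),(579,42),(570,545),(396,549)]),.060,p))
print("slab",board("wrist",[(233,113),(395,113),(396,268),(242,270)],.012,p))
print("mata",board("wrist",[(573,125),(640,130),(609,286),(535,281)],.004,p))
E
```

```text
slate2 [608.5 -38.1   8.7 166.8  60.6]
oak1 [583.3  71.1  11.5 166.7  60.8]
slab [595.9  17.4  11.2 190.3 192.8]
mata [557.1 357.    8.  197.8  90.3]
```

```bash
python3 - <<'E'
from h import *
print(go(608.5,-38,90,8.7)); print(go(608.5,-38,44,8.7))
E
```

```text
(array([ 0.3 , -6.81, 23.99]), np.float64(1.1), 'yaw now', np.float64(9.82))
(array([ 0.3 , -6.81, 28.59]), np.float64(1.1), 'yaw now', np.float64(9.82))
```

move_arm(rows=[0.3,-3.5,4,1.1,0.3,-6.8,8,1.1,0.3,-6.8,13,1.1,0.3,-6.8,18,1.1,0.3,-6.8,22,1.1,0.3,-6.8,24,1.1,0.3,-6.8,24,1.1], fingers=0.9)

```text
clock: 2.58
tcp_pos: [0.6083, -0.0375, 0.0892]
orientation: [0.242, -3.13, -0.0]
contact_force: [-0.4, -0.2, 0.1]
grip_width: 0.0767
gripper_force: 0.0
```

```bash
python3 - <<'E'
from h import *
print(r.tips_ahead,r.get_obs()["grip_width"]); print(go(608.5,-38,44,8.7))
f=r.grab_frame("side"); g=r.grab_frame("scene")
cv2.imwrite("pics/s2.png",np.hstack([cv2.resize(f[130:290,270:470],(400,320)),cv2.resize(g[180:340,260:460],(400,320))]))
E
```

```text
0.014 0.07674863652061138
(array([-0.03, -0.06,  4.52]), np.float64(0.2), 'yaw now', np.float64(8.86))
```

View pics/s2.png

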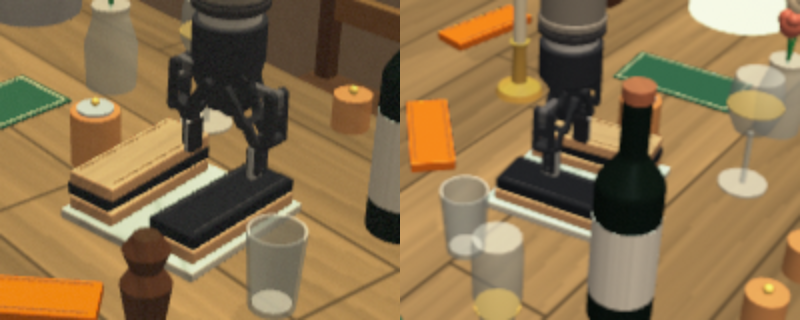

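The crop shows the open fingers straddling slate_2. The near fingertip is at about side pixel (399,219). I'll estimate the tip height from it.

```bash
python3 - <<'E'
from h import *
for u in((399,219),(399,215),(366,203)):
  print([np.round(proj("side",u,z)[0],3).tolist() for z in (.065,.075,.085,.095)])
E
```

```text
[[0.641, -0.058, 0.065], [0.629, -0.071, 0.075], [0.617, -0.083, 0.085], [0.604, -0.096, 0.095]]
[[0.653, -0.046, 0.065], [0.64, -0.058, 0.075], [0.628, -0.071, 0.085], [0.616, -0.084, 0.095]]
[[0.631, 0.039, 0.065], [0.619, 0.025, 0.075], [0.607, 0.011, 0.085], [0.595, -0.003, 0.095]]
```

move_arm(rows=[0,0,2,0,0,0,4,0,0,0,5,0,0,0,5,0])

```text
clock: 3.18
tcp_pos: [0.608, -0.0374, 0.039]
orientation: [0.244, -3.13, -0.0]
contact_force: [-0.1, -0.7, -0.3]
grip_width: 0.0766
gripper_force: 0.0
```

move_arm(rows=[0,0,0,0,0,0,0,0,0,0,0,0,0,0,0,0,0,0,0,0], fingers=0.5, newtons=50)

```text
clock: 3.8
tcp_pos: [0.6094, -0.0375, 0.041]
orientation: [-0.244, 3.131, -0.0]
contact_force: [-0.8, -0.2, 5.3]
grip_width: 0.0605
gripper_force: 56.8
```

```bash
python3 - <<'E'
from h import *
G=((65,80,30),(95,255,255))
for n in("side","scene"):
  f=cv2.imread(f"pics/{n}0.png"); print(n,rects(n,f,*G,.004))
print(go(544.5,-354.5,120,-18))
E
```

```text
side [([543.4, -355.8, -18.1, 198.8, 100.6], [470.0, 335.0]), ([555.8, 356.1, 5.3, 194.6, 94.9], [268.0, 186.0])]
scene [([545.9, -352.9, -18.0, 195.3, 101.5], [237.0, 344.0]), ([559.1, 361.4, 5.1, 186.1, 92.7], [401.0, 221.0])]
(array([ 11.3 , -30.32,  -7.91]), np.float64(26.9), 'yaw now', np.float64(8.9))
```

move_arm(rows=[0,0,-0.5,0,0,0,-1.5,0,0,0,-3,0,0,0,-5,0,0,0,-6,0,0,0,-6,0])

```text
clock: 4.55
tcp_pos: [0.6097, -0.0375, 0.1017]
orientation: [-0.243, 3.13, -0.0]
contact_force: [-0.6, 0.3, -4.7]
grip_width: 0.0606
gripper_force: 55.8
```

```bash
python3 - <<'E'
from h import *
f=r.grab_frame("side"); g=r.grab_frame("wrist")
cv2.imwrite("pics/s3.png",np.hstack([cv2.resize(f[130:290,270:470],(400,320)),cv2.resize(g,(400,320))]))
print(go(544.5,-354.5,120,-18),r.get_obs()["contact_force"])
E
```

```text
(array([ 11.23, -30.32,  -1.98]), np.float64(26.9), 'yaw now', np.float64(8.9)) [-0.01412044 -0.17698367 -4.5829636 ]
```

View pics/s3.png

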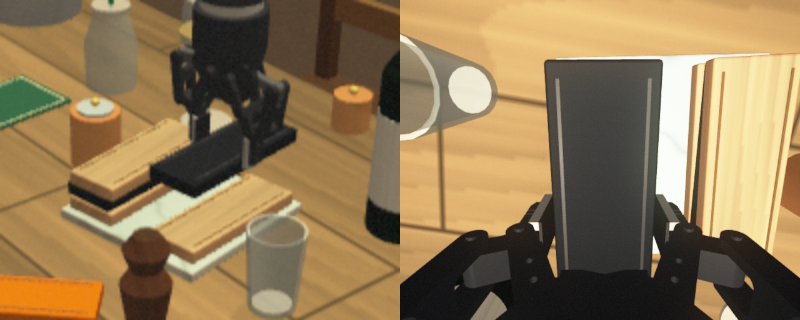

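```bash
cat >> h.py <<'E'
def held(near_px,ztop,L=.168):
    o=r.get_obs(); e=proj("wrist",near_px,ztop)[:,:2]; w=e[1]-e[0]; yaw=np.arctan2(-w[0],w[1])
    c=e.mean(0)+L/2*np.array([np.cos(yaw),np.sin(yaw)])
    return np.round((c-o["tcp_pos"][:2])*1000,1),np.degrees(yaw).round(2)
E
python3 - <<'E'
from h import *
print(held([(232,90),(419,91)],.105),r.get_obs()["tcp_pos"])
E
```

```text
(array([ 0.5, -0.5]), np.float64(8.61)) [ 0.60854399 -0.03753581  0.10012117]
```

move_arm(rows=[0,0,-4,0,0.5,-1.5,-8,2,2.5,-6.5,-8,7,4.5,-12,-8,12,6.5,-17.5,-8,17,8.5,-23,-8,22,10.5,-28,-7,26.9,11.2,-30.3,-3,26.9,11.2,-30.3,1,26.9,11.2,-30.3,4,26.9])

```text
clock: 5.9
tcp_pos: [0.5435, -0.3538, 0.0573]
orientation: [-0.492, -3.099, -0.002]
contact_force: [0.4, -0.3, -5.1]
grip_width: 0.0607
gripper_force: 58.0
```

move_arm(rows=[0,0,0,0,0,0,0,0,0,0,0,0])

```text
clock: 6.28
tcp_pos: [0.5462, -0.3547, 0.0621]
orientation: [0.491, 3.1, -0.002]
contact_force: [-0.1, 0.2, -5.4]
grip_width: 0.0607
gripper_force: 58.0
```

```bash
python3 - <<'E'
from h import *
o=r.get_obs(); print(o["tcp_pos"]); f=r.grab_frame("wrist"); cv2.imwrite("pics/w4.png",f)
print(go(544.5,-354.5,18,-18))
E
```

```text
[ 0.5462311  -0.35469531  0.06205864]
(array([ 0.16, -0.03,  4.39]), np.float64(0.0), 'yaw now', np.float64(-18.0))
```

View pics/w4.png

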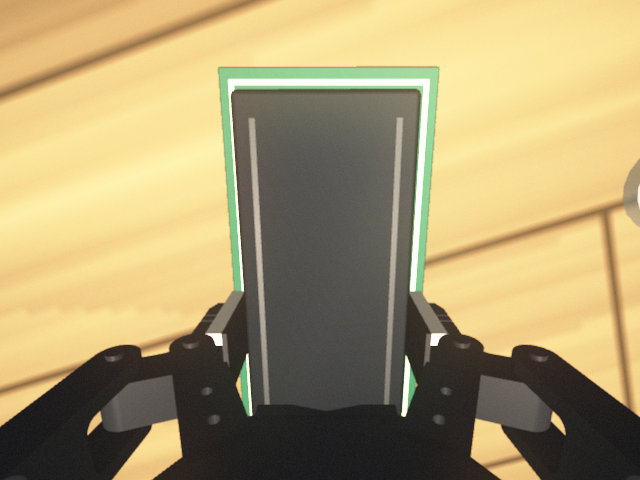

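The wrist shows the held slate, near end (233,92)–(420,92), over mat_b, near edge (219,67)–(438,67).

```bash
python3 - <<'E'
from h import *
o=r.get_obs(); t=o["tcp_pos"]
print("board",held([(233,91),(420,91)],t[2]+.003)); print("mat",held([(219,67),(439,67)],.004,.2))
print(t)
E
```

```text
board (array([ 0.4, -0.3]), np.float64(-18.01))
mat (array([-1.2,  1.4]), np.float64(-18.01))
[ 0.54605914 -0.35464252  0.0619435 ]
```

move_arm(rows=[0.2,0.1,1.5,0,0.2,0.1,3,0,0.2,0.1,3.8,0,0.2,0.1,4.2,0,0.2,0.1,4.4,0,0.2,0.1,4.4,0])

```text
clock: 7.08
tcp_pos: [0.5436, -0.3526, 0.017]
orientation: [0.492, 3.103, -0.0]
contact_force: [-3.0, 1.2, 1.8]
grip_width: 0.0605
gripper_force: 58.8
```

move_arm(rows=[0,0,0,0,0,0,0,0,0,0,0,0,0,0,-1,0,0,0,-3,0,0,0,-7,0,0,0,-12,0,0,0,-17,0,0,0,-18,0,0,0,-18,0], fingers=0.9)

```text
clock: 8.32
tcp_pos: [0.5438, -0.3528, 0.1979]
orientation: [0.491, 3.101, -0.001]
contact_force: [0.4, -0.1, -0.3]
grip_width: 0.0773
gripper_force: 0.0
```

```bash
python3 - <<'E'
from h import *
o=r.get_obs(); t=o["tcp_pos"]; print(t,o["grip_width"])
p=r.camera_params("wrist"); f=r.grab_frame("wrist")
print("mat",[x for x in rects("wrist",f,(60,60,30),(95,255,255),.004,3000,p)])
m=cv2.inRange(cv2.cvtColor(f,cv2.COLOR_BGR2HSV),(0,0,0),(180,90,100)); cv2.imwrite("pics/w5.png",f)
print(go(583,71,100,11.5))
E
```

```text
[ 0.54381207 -0.35277922  0.1978739 ] 0.07727642675003113
mat [([544.0, -353.2, -18.0, 197.0, 102.6], [326.0, 209.0])]
(array([ 9.28, 41.5 ,  9.63]), np.float64(-29.5), 'yaw now', np.float64(-18.0))
```

```bash
python3 - <<'E'
from h import *
f=cv2.imread("pics/w5.png"); p=r.camera_params("wrist")
m=cv2.inRange(cv2.cvtColor(f,cv2.COLOR_BGR2HSV),(0,0,0),(180,255,110)); m[330:]=0
for c in cv2.findContours(m,cv2.RETR_EXTERNAL,cv2.CHAIN_APPROX_NONE)[0]:
    if cv2.contourArea(c)>3000:
        w=(proj("wrist",c[:,0],.020,p)[:,:2]*1000).astype(np.float32); print(cv2.minAreaRect(w),c[:,0].min(0),c[:,0].max(0))
print(go(620,30,270,10))
E
```

```text
((580.8977661132812, -126.5621337890625), (65.15813446044922, 61.50087356567383), 88.2947006225586) [560 143] [639 221]
((541.5479736328125, -352.11090087890625), (62.63643264770508, 167.44236755371094), 72.24868774414062) [287 120] [365 313]
(array([ 4.5 , 38.75, -7.37]), np.float64(-28.0), 'yaw now', np.float64(-18.0))
```

move_arm(rows=[0.5,4,-4,-3,1,9,-7.4,-6,1.5,14,-7.4,-9,2,19,-7.4,-13,2.5,24,-7.4,-17,3.2,29,-7.4,-21,3.9,34,-7.4,-25,4.5,38.7,-7.4,-28,4.5,38.7,-7.4,-28,4.5,38.7,-7.4,-28])

```text
clock: 9.62
tcp_pos: [0.6195, 0.0287, 0.2686]
orientation: [0.273, -3.127, 0.001]
contact_force: [0.5, -0.3, -0.2]
grip_width: 0.0768
gripper_force: 0.0
```

```bash
python3 - <<'E'
from h import *
p=r.camera_params("wrist"); np.save("p6.npy",p,allow_pickle=True); f=r.grab_frame("wrist"); print(r.get_obs()["tcp_pos"])
cv2.imwrite("pics/w6.png",cv2.resize(f[60:310,190:450],None,fx=2.3,fy=2.3,interpolation=cv2.INTER_CUBIC)); cv2.imwrite("pics/w6f.png",f)
print(go(583,71,90,11.5))
E
```

```text
[0.61971584 0.02783429 0.26894927]
(array([ 2.83,  4.89, 17.9 ]), np.float64(-1.6), 'yaw now', np.float64(9.9))
```

View pics/w6.png

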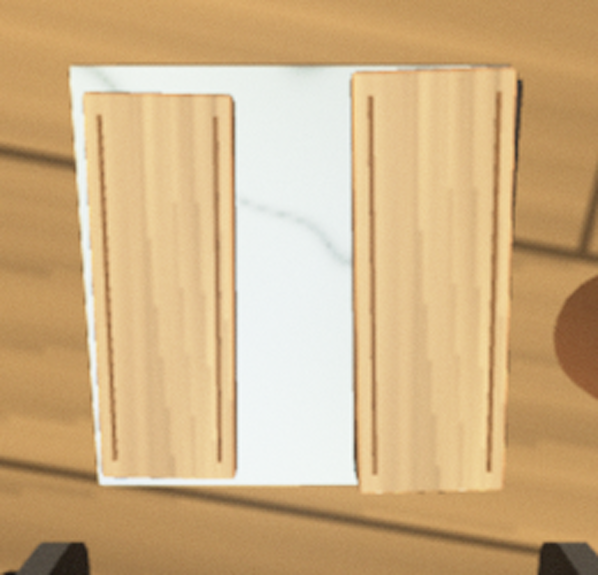

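The crop shows oak_3 alone on bay_b, corners (84,94), (233,97), (235,476), (102,477). oak_1 is still on slate_1, corners (352,73), (516,69), (502,489), (361,493).

```bash
python3 - <<'E'
from h import *
p=np.load("p6.npy",allow_pickle=True).item()
c=lambda a:np.array(a)/2.3+[190-.3,60-.3]
print("oak3",board("wrist",c([(84,94),(232,97),(234,476),(102,477)]),.028,p))
print("oak1",board("wrist",c([(353,73),(516,69),(502,490),(361,493)]),.060,p))
print("slab",board("wrist",c([(70,66),(515,67),(510,485),(100,486)]),.012,p))
print(go(583.3,71.5,90,11.7))
E
```

```text
oak3 [607.5 -40.1   8.8 165.5  61. ]
oak1 [583.3  70.8  11.7 166.6  60.4]
slab [595.7  17.9  11.4 188.9 194.2]
(array([ 2.79,  4.94, 17.9 ]), np.float64(-1.8), 'yaw now', np.float64(9.9))
```

move_arm(rows=[1.4,2.5,4,-1.8,2.8,4.9,8,-1.8,2.8,4.9,13,-1.8,2.8,4.9,17,-1.8,2.8,4.9,19.5,-1.8,2.8,4.9,21.2,-1.8,2.8,4.9,21.2,-1.8,2.8,4.9,21.2,-1.8])

```text
clock: 10.68
tcp_pos: [0.585, 0.0726, 0.0593]
orientation: [-0.322, 3.123, 0.0]
contact_force: [0.4, 0.9, 0.5]
grip_width: 0.0768
gripper_force: 0.0
```

move_arm(rows=[0,0,0,0,0,0,0,0,0,0,0,0,0,0,0,0,0,0,0,0], fingers=0.5, newtons=40)

```text
clock: 11.3
tcp_pos: [0.5852, 0.0728, 0.0598]
orientation: [-0.322, 3.123, -0.0]
contact_force: [-0.8, -1.4, 7.0]
grip_width: 0.0605
gripper_force: 43.6
```

move_arm(rows=[0,0,-0.5,0,0,0,-1.5,0,0,0,-3,0,0,0,-4,0,0,0,-4,0,0,0,-4,0])

```text
clock: 12.05
tcp_pos: [0.584, 0.0726, 0.0981]
orientation: [0.323, -3.125, 0.0]
contact_force: [0.3, -0.9, -1.0]
grip_width: 0.0607
gripper_force: 43.7
```

```bash
python3 - <<'E'
from h import *
p=r.camera_params("wrist"); f=r.grab_frame("wrist"); cv2.imwrite("pics/w7.png",f); o=r.get_obs(); print(o["tcp_pos"],o["contact_force"])
print(go(607.5,-40.1,100,8.8))
E
```

```text
[0.58384446 0.072637   0.09791071] [ 0.12998365 -0.69208549 -0.74221009]
(array([-1.000e-02, -1.152e+01, -2.100e-01]), np.float64(3.0), 'yaw now', np.float64(11.8))
```

```bash
python3 - <<'E'
from h import *
f=cv2.imread("pics/w7.png"); g=cv2.GaussianBlur(f,(3,3),0).astype(int)
col=g[40:140,290:360].mean(1)
d=np.abs(np.diff(col,axis=0)).sum(1); print([(i+40,round(d[i])) for i in np.argsort(-d)[:8]])
for y in(130,200):
  d=np.abs(np.diff(g[y:y+15,180:480].mean(0),axis=0)).sum(1); print(y,sorted((i+180,round(d[i])) for i in np.argsort(-d)[:12]))
print(go(609.5,-39.8,100,8.8))
E
```

```text
[(np.int64(84), 44), (np.int64(85), 36), (np.int64(82), 28), (np.int64(86), 20), (np.int64(87), 17), (np.int64(81), 14), (np.int64(88), 12), (np.int64(83), 6)]
130 [(np.int64(180), 174), (np.int64(181), 112), (np.int64(235), 55), (np.int64(250), 56), (np.int64(251), 81), (np.int64(257), 87), (np.int64(258), 69), (np.int64(393), 57), (np.int64(394), 62), (np.int64(400), 84), (np.int64(401), 58), (np.int64(415), 53)]
200 [(np.int64(183), 144), (np.int64(184), 165), (np.int64(185), 82), (np.int64(254), 70), (np.int64(255), 79), (np.int64(260), 81), (np.int64(261), 78), (np.int64(390), 69), (np.int64(391), 63), (np.int64(396), 82), (np.int64(397), 74), (np.int64(411), 57)]
(array([ -0.21, -11.53,  -0.21]), np.float64(3.0), 'yaw now', np.float64(11.8))
```

```bash
python3 - <<'E'
from h import *
z=r.get_obs()["tcp_pos"][2]
for v in(83,86): print(held([(233,v),(418,v)],z))
E
```

```text
(array([-2.4, -0.6]), np.float64(11.8))
(array([-1.5, -0.4]), np.float64(11.8))
```

move_arm(rows=[0,-3,-0.5,1,-0.1,-7,-0.5,2,-0.2,-11.5,-0.2,3,-0.2,-11.5,1,3,-0.2,-11.5,2,3,-0.2,-11.5,3,3,-0.2,-11.5,3,3,-0.2,-11.5,3,3])

```text
clock: 13.1
tcp_pos: [0.6098, -0.0386, 0.0685]
orientation: [-0.243, 3.132, 0.0]
contact_force: [-0.5, -1.3, -1.3]
grip_width: 0.0607
gripper_force: 43.7
```

```bash
python3 - <<'E'
from h import *
f=r.grab_frame("wrist"); cv2.imwrite("pics/w8.png",f); o=r.get_obs(); print(o["tcp_pos"],o["contact_force"])
print(go(609.5,-39.8,44,8.8))
E
```

```text
[ 0.60999721 -0.03887082  0.06868313] [ 0.28040572 -0.40651113 -1.14957468]
(array([ 0.07, -0.08,  2.47]), np.float64(0.0), 'yaw now', np.float64(8.84))
```

move_arm(rows=[0.1,-0.1,1,0,0.1,-0.1,1.8,0,0.1,-0.1,2.2,0,0.1,-0.1,2.4,0,0.1,-0.1,2.5,0,0.1,-0.1,2.5,0])

```text
clock: 13.9
tcp_pos: [0.6088, -0.0405, 0.0439]
orientation: [0.241, -3.132, 0.0]
contact_force: [-2.9, -1.0, 5.0]
grip_width: 0.0605
gripper_force: 44.3
```

move_arm(rows=[0.0,0,0,0,0,0,0,0,0,0,0,0,0,0,-1,0,0,0,-3,0,0,0,-7,0,0,0,-12,0,0,0,-17,0,0,0,-21,0,0,0,-22,0], fingers=0.9)

```text
clock: 15.15
tcp_pos: [0.6104, -0.0403, 0.2683]
orientation: [-0.24, 3.125, -0.001]
contact_force: [0.2, -0.5, 0.1]
grip_width: 0.0769
gripper_force: 0.0
```

```bash
python3 - <<'E'
from h import *
print(go(620,30,270,10))
E
```

```text
(array([-2.03,  6.8 , -0.17]), np.float64(-1.2), 'yaw now', np.float64(8.8))
```

move_arm(rows=[-1,3.4,0,-1.2,-2,6.8,0,-1.2,-2,6.8,0,-1.2,-2,6.8,0,-1.2])

```text
clock: 15.65
tcp_pos: [0.6178, 0.029, 0.2631]
orientation: [0.273, -3.129, 0.001]
contact_force: [0.7, -0.5, -0.6]
grip_width: 0.0769
gripper_force: 0.0
```

```bash
cat >> h.py <<'E'
def dark(f,z,p,lim=340,v=90,amin=3000):
    m=cv2.inRange(cv2.cvtColor(f,cv2.COLOR_BGR2HSV),(0,0,0),(180,110,v)); m[lim:]=0
    m=cv2.morphologyEx(m,cv2.MORPH_CLOSE,np.ones((5,5)))
    for c in cv2.findContours(m,cv2.RETR_EXTERNAL,cv2.CHAIN_APPROX_NONE)[0]:
        if cv2.contourArea(c)>amin:
            w=(proj("wrist",c[:,0],z,p)[:,:2]*1000).astype(np.float32); print(np.round(cv2.boxPoints(cv2.minAreaRect(c)).tolist()).tolist(),cv2.minAreaRect(w))
E
python3 - <<'E'
from h import *
p=r.camera_params("wrist"); np.save("p9.npy",p,allow_pickle=True); f=r.grab_frame("wrist"); cv2.imwrite("pics/w9.png",f); print(r.get_obs()["tcp_pos"])
for v in(75,95,115): dark(f,.044,p,295,v)
E
```

```text
[0.61793232 0.02835427 0.26307695]
[[344.0, 270.0], [348.0, 93.0], [417.0, 95.0], [413.0, 272.0]] ((583.3394165039062, 73.16825866699219), (165.78097534179688, 61.30596923828125), 9.40424633026123)
[[344.0, 271.0], [348.0, 93.0], [417.0, 95.0], [413.0, 272.0]] ((583.3909301757812, 73.09392547607422), (165.91424560546875, 61.567203521728516), 9.348506927490234)
[[343.0, 271.0], [348.0, 93.0], [417.0, 95.0], [412.0, 273.0]] ((583.356201171875, 72.99534606933594), (166.3748779296875, 61.88581085205078), 9.351439476013184)
```

```bash
python3 - <<'E'
from h import *
print(go(575.5,71.8,40,9.4))
E
```

```text
(array([ 3.41,  5.03, 22.31]), np.float64(0.5), 'yaw now', np.float64(9.92))
```

move_arm(rows=[1.7,2.5,5,0.5,3.4,5,10,0.5,3.4,5,15,0.5,3.4,5,18,0.5,3.4,5,19.5,0.5,3.4,5,19.5,0.5,3.4,5,19.5,0.5], fingers=0.88)

```text
clock: 16.58
tcp_pos: [0.5772, 0.073, 0.0696]
orientation: [-0.259, 3.129, 0.0]
contact_force: [0.0, -0.2, 0.9]
grip_width: 0.0753
gripper_force: 0.0
```

```bash
python3 - <<'E'
from h import *
print(go(575.5,71.8,40,9.4),r.get_obs()["tcp_pos"])
E
```

```text
(array([ 0.19, -0.09,  2.96]), np.float64(0.1), 'yaw now', np.float64(9.46)) [0.57716913 0.07295036 0.06964913]
```

move_arm(rows=[0.1,-0.1,1.5,0,0.1,-0.1,2.5,0,0.1,-0.1,2.9,0,0.1,-0.1,2.9,0])

```text
clock: 17.08
tcp_pos: [0.5749, 0.0719, 0.0388]
orientation: [0.26, -3.13, 0.0]
contact_force: [-0.5, -0.1, 0.5]
grip_width: 0.0751
gripper_force: 0.0
```

move_arm(rows=[0,0,0,0,0,0,0,0,0,0,0,0,0,0,0,0,0,0,0,0], fingers=0.5, newtons=65)

```text
clock: 17.7
tcp_pos: [0.5756, 0.0722, 0.0399]
orientation: [-0.26, 3.13, 0.0]
contact_force: [-1.6, 0.7, 6.3]
grip_width: 0.0601
gripper_force: 72.2
```

move_arm(rows=[0,0,-0.5,0,0,0,-1.5,0,0,0,-3,0,0,0,-6,0,0,0,-10,0,0,0,-12,0,0,0,-12,0,0,0,-12,0])

```text
clock: 18.7
tcp_pos: [0.5745, 0.0716, 0.1586]
orientation: [0.26, -3.129, 0.0]
contact_force: [-1.1, -0.1, -5.2]
grip_width: 0.0603
gripper_force: 72.1
```

```bash
python3 - <<'E'
from h import *
p=r.camera_params("wrist"); f=r.grab_frame("wrist"); cv2.imwrite("pics/w10.png",f); o=r.get_obs(); print(o["tcp_pos"],o["contact_force"])
dark(f,o["tcp_pos"][2]+.003,p,330,90)
print(go(557.5,358,150,5.3))
E
```

```text
[0.57425202 0.0716148  0.1581861 ] [ 0.50302672  0.06897567 -5.76033851]
[[224.0, 119.0], [428.0, 119.0], [428.0, 329.0], [224.0, 329.0]] ((538.0396728515625, 65.55928039550781), (76.45294952392578, 78.25935363769531), 9.494734764099121)
(array([-3.08, 28.52,  0.81]), np.float64(4.2), 'yaw now', np.float64(9.5))
```

move_arm(rows=[-0.5,5,-1,1,-0.9,10.5,-1,2,-1.3,16,-1,3,-1.8,21.5,-1,4,-2.1,26,0,4.2,-2.3,28.5,2,4.2,-2.3,28.5,5,4.2,-2.3,28.5,7,4.2,-2.3,28.5,7,4.2,-2.3,28.5,7,4.2])

```text
clock: 20.0
tcp_pos: [0.5516, 0.3567, 0.09]
orientation: [-0.144, 3.137, 0.001]
contact_force: [0.4, -0.2, -4.6]
grip_width: 0.0604
gripper_force: 72.2
```

```bash
python3 - <<'E'
from h import *
p=r.camera_params("wrist"); f=r.grab_frame("wrist"); cv2.imwrite("pics/w11.png",f); o=r.get_obs(); print(o["tcp_pos"],o["contact_force"])
E
```

```text
[0.55184086 0.35699514 0.09053617] [ 0.22266295  0.72067501 -4.48821182]
```

View pics/w11.png

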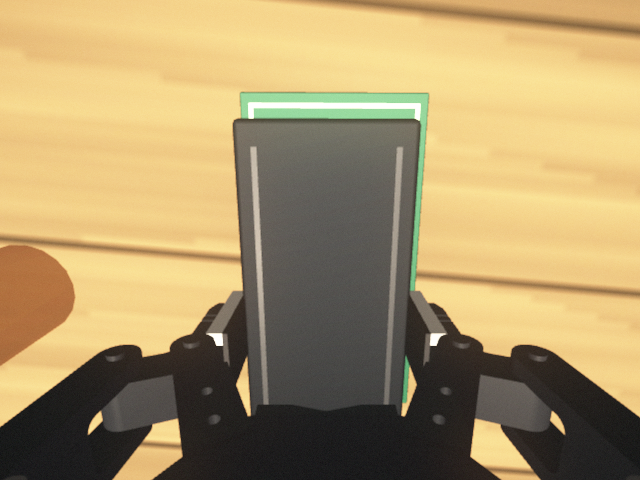

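The wrist shows slate_1 held, near end (234,120)–(420,121), over mat_a, near edge (240,93)–(429,94).

```bash
python3 - <<'E'
from h import *
o=r.get_obs(); t=o["tcp_pos"]
b=held([(234,120),(420,120.5)],t[2]+.004); m=held([(240,93),(429,93.7)],.004,.2)
print(b,m,t); d=m[0]-b[0]
print(go(t[0]*1e3+d[0],t[1]*1e3+d[1],17,m[1]))
for n in("side","scene"):
  print(rects(n,cv2.imread(f"pics/{n}0.png"),(60,60,20),(95,255,255),.004))
E
```

```text
(array([9.3, 0.9]), np.float64(5.11)) (array([5.8, 5. ]), np.float64(5.06)) [0.55184086 0.35699514 0.09053617]
(array([0.32, 0.43, 7.35]), np.float64(0.2), 'yaw now', np.float64(5.25))
[([543.7, -355.6, -18.1, 199.2, 101.1], [470.0, 335.0]), ([556.9, 356.4, 5.1, 196.5, 95.4], [268.0, 186.0]), ([1155.8, 157.4, 38.4, 492.1, 91.3], [481.0, 159.0]), ([684.4, 2604.3, 77.0, 1178.5, 92.5], [57.0, 26.0])]
[([546.0, -352.9, -18.1, 195.3, 101.7], [237.0, 344.0]), ([639.9, 81.3, -17.4, 102.8, 101.8], [375.0, 269.0]), ([555.8, 363.2, 4.5, 193.4, 100.5], [398.0, 220.0])]
```

move_arm(rows=[0.3,0.4,2,0,0.3,0.4,4,0,0.3,0.4,5.5,0,0.3,0.4,6,0,0.3,0.4,6,0,0.3,0.4,6,0])

```text
clock: 20.8
tcp_pos: [0.548, 0.3609, 0.0299]
orientation: [-0.145, 3.137, 0.001]
contact_force: [-0.5, 0.9, -4.1]
grip_width: 0.0602
gripper_force: 72.2
```

```bash
python3 - <<'E'
from h import *
p=r.camera_params("wrist"); f=r.grab_frame("wrist"); cv2.imwrite("pics/w12.png",f); o=r.get_obs(); t=o["tcp_pos"]; print(t,o["contact_force"])
h=cv2.cvtColor(f,cv2.COLOR_BGR2HSV)
gm=cv2.inRange(h,(60,60,20),(95,255,255)); dk=cv2.inRange(h,(0,0,0),(180,110,110))
ys=lambda m:[int(np.argmax(m[:,c]>0)) for c in (260,300,340,380)]
print("near rows mat",ys(gm),"slate",ys(dk))
for y in(150,180,210):
    g=np.flatnonzero(gm[y]); k=np.flatnonzero(dk[y,150:500])+150
    print(y,"mat",g.min(),g.max(),"slate",k.min(),k.max(), "m",np.round(proj("wrist",[(g.min(),y),(g.max(),y)],.004,p)[:,1]*1e3,1),"s",np.round(proj("wrist",[(k.min(),y),(k.max(),y)],t[2]+.004,p)[:,1]*1e3,1))
print(np.round(proj("wrist",[(320,ys(gm)[1])],.004,p)*1e3,1),np.round(proj("wrist",[(320,ys(dk)[1])],t[2]+.004,p)*1e3,1))
E
```

```text
[0.54803754 0.36089188 0.03005722] [ 0.30066647 -0.28871676 -5.31263827]
near rows mat [81, 82, 82, 82] slate [119, 119, 119, 119]
150 mat 200 451 slate 234 418 m [303.4 406.1] s [324.5 385.2]
180 mat 203 448 slate 236 416 m [304.6 407.1] s [325.4 386.1]
210 mat 206 445 slate 238 414 m [306.  408.1] s [326.4 387. ]
[[458.  350.2   4. ]] [[473.5 352.   34.1]]
```

move_arm(rows=[0,0,0.6,0,0,0,1,0,0,0,1.3,0,0,0,1.4,0,0,0,1.4,0])

```text
clock: 21.48
tcp_pos: [0.5474, 0.3604, 0.016]
orientation: [0.145, -3.138, 0.001]
contact_force: [-3.8, -4.0, 4.3]
grip_width: 0.0599
gripper_force: 73.3
```

move_arm(rows=[0,0,0,0,0,0,0,0,0,0,0,0,0,0,-1,0,0,0,-3,0,0,0,-7,0,0,0,-12,0,0,0,-17,0,0,0,-18,0,0,0,-18,0], fingers=0.9)

```text
clock: 22.72
tcp_pos: [0.5478, 0.3607, 0.1969]
orientation: [-0.145, 3.136, 0.002]
contact_force: [-0.6, -0.8, -0.4]
grip_width: 0.0768
gripper_force: 0.0
```

```bash
python3 - <<'E'
from h import *
p=r.camera_params("wrist"); f=r.grab_frame("wrist"); cv2.imwrite("pics/w13.png",f)
print("slate on mat_a:"); dark(f,.020,p,335,110)
print("mat",rects("wrist",f,(60,60,20),(95,255,255),.004,3000,p))
s=r.grab_frame("side"); print(rects("side",s,(65,80,30),(95,255,255),.004))
# oak_1/oak_3 check from w9, taken above the slab: edges
p9=np.load("p9.npy",allow_pickle=True).item(); g=cv2.GaussianBlur(cv2.imread("pics/w9.png"),(3,3),0).astype(int)
for y in(130,180,230):
    d=np.abs(np.diff(g[y-3:y+4,200:340].mean(0),axis=0)).sum(1); print(y,sorted((int(i+200),int(d[i])) for i in np.argsort(-d)[:14]))
for x in(240,270):
    d=np.abs(np.diff(g[60:300,x-6:x+7].mean(1),axis=0)).sum(1); print(x,sorted((int(i+60),int(d[i])) for i in np.argsort(-d)[:14]))
# same bystander pixels before and after
s0=cv2.imread("pics/side0.png")
for n,(u,v) in dict(bottle=(472,210),vase=(325,150),glass=(373,170),flute=(526,275),tumbler=(406,265),candle=(237,220),mill=(342,290),tea=(318,200)).items(): print(n,round(float(cv2.absdiff(s,s0)[v-14:v+14,u-14:u+14].mean()),1),end=" ")
E
```

```text
slate on mat_a:
[[286.0, 131.0], [378.0, 129.0], [383.0, 329.0], [291.0, 331.0]] ((558.2174682617188, 370.2884521484375), (175.46237182617188, 80.78036499023438), 5.056168556213379)
mat [([556.4, 361.3, 5.1, 198.3, 102.6], [326.0, 218.0])]
[([543.4, -355.7, -18.0, 198.6, 100.7], [474.0, 341.0])]
130 [(219, 95), (220, 98), (225, 79), (226, 76), (228, 89), (229, 54), (278, 73), (281, 85), (286, 66), (287, 108), (288, 85), (289, 55), (290, 182), (291, 124)]
180 [(222, 69), (223, 73), (227, 55), (228, 83), (230, 79), (231, 70), (279, 78), (281, 61), (282, 76), (287, 102), (288, 102), (290, 117), (291, 157), (292, 80)]
230 [(225, 51), (230, 86), (231, 62), (232, 55), (233, 86), (279, 70), (280, 82), (282, 78), (283, 53), (287, 97), (288, 110), (290, 97), (291, 165), (292, 97)]
240 [(86, 22), (87, 72), (88, 80), (89, 36), (94, 15), (95, 60), (96, 74), (97, 27), (98, 21), (265, 9), (272, 24), (273, 61), (274, 55), (276, 13)]
270 [(86, 26), (87, 73), (88, 79), (89, 36), (96, 61), (97, 78), (99, 21), (273, 76), (274, 121), (275, 80), (277, 36), (278, 50), (279, 43), (280, 24)]
bottle 1.6 vase 1.6 glass 1.7 flute 1.5 tumbler 1.6 candle 1.8 mill 3.0 tea 14.6
```

```bash
python3 - <<'E'
from h import *
f=cv2.imread("pics/w13.png"); p=r.camera_params("wrist")
for v in(60,75,90): dark(f,.020,p,318,v)
h=cv2.cvtColor(f,cv2.COLOR_BGR2HSV); gm=cv2.inRange(h,(60,60,20),(95,255,255))
for y in(150,200,250): 
    g=np.flatnonzero(gm[y]); i=g[np.argmax(np.diff(g))]; j=g[np.argmax(np.diff(g))+1]; print(y,g.min(),g.max(),np.diff(g).max(),i,j)
p9=np.load("p9.npy",allow_pickle=True).item()
L=lambda y,a,b:proj("wrist",[(a+.5,y),(b+.5,y)],.044,p9)[:,:2]*1e3
a=np.array([L(130,225.5,287.5),L(180,227.7,287.5),L(230,230.3,287.5)]); print(a.round(1).tolist())
n=proj("wrist",[(255,97),(255,274)],.044,p9)[:,:2]*1e3; print("oak1 ends",n.round(1).tolist(), "mid",n.mean(0).round(1))
E
```

```text
[[288.0, 132.0], [363.0, 132.0], [363.0, 317.0], [288.0, 317.0]] ((551.1490478515625, 359.6061706542969), (161.0753936767578, 60.64910888671875), 5.216595649719238)
[[288.0, 132.0], [364.0, 132.0], [364.0, 317.0], [288.0, 317.0]] ((551.15625, 359.55145263671875), (161.14768981933594, 61.038116455078125), 5.147524356842041)
[[288.0, 132.0], [364.0, 132.0], [364.0, 317.0], [288.0, 317.0]] ((551.140869140625, 359.6957092285156), (161.13009643554688, 61.623538970947266), 5.168560028076172)
150 266 385 77 287 364
200 268 383 73 289 362
250 270 381 71 290 361
[[[555.6, -74.4], [545.8, -18.8]], [[600.2, -67.7], [590.4, -12.2]], [[647.9, -60.2], [638.2, -5.1]]]
oak1 ends [[523.2, -51.9], [689.1, -31.3]] mid [606.1 -41.6]
```

```bash
python3 - <<'E'
from h import *
p=r.camera_params("wrist")
f=cv2.imread("pics/w13.png"); g=cv2.cvtColor(f,cv2.COLOR_BGR2GRAY)[:, :200]
h=cv2.cvtColor(f,cv2.COLOR_BGR2HSV)[:,:200]
m=cv2.inRange(h,(0,0,150),(180,70,255))
for c in cv2.findContours(m,0,2)[0]:
    if cv2.contourArea(c)>150:
        (u,v),R=cv2.minEnclosingCircle(c); print(round(u),round(v),round(R),proj("wrist",(u,v),.085,p)[0].round(3))
s=r.grab_frame("side"); s0=cv2.imread("pics/side0.png")
for (a,b,c,d) in((180,190,305,330),(180,225,304,316)): print(cv2.absdiff(s,s0)[a:b,c:d].mean().round(1))
t=cv2.matchTemplate(s[165:235,280:360],s0[177:192,304:332],cv2.TM_CCOEFF_NORMED); print(cv2.minMaxLoc(t)[1::2],"expect (24,12)")
E
```

```text
32 326 33 [0.626 0.154 0.085]
58 274 32 [0.584 0.177 0.085]
16 180 63 [0.521 0.156 0.085]
1.3
16.0
(0.9990586638450623, (24, 12)) expect (24,12)
```

```bash
python3 -c "
from bench import r
print(r.hand_in())"
```

```text
the job is handed in; nothing more can be done
None
```

The job is handed in at about 23 s: one slate lies on each green mat, and oak_1 is stacked on oak_3. The last images put each board within about 3 mm of its target. The bystanders showed no movement, but I didn't re-measure the two bottom oak boards at the end.

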